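# Lay out the collars and hold the star panel open

## Task

Get the lantern ready for its lamp: set the two knurled brass collars in the cedar fitting tray, one in each well, sitting flat on the well floor with the dark tab in the well's open side. Then take the brass pull of the star panel on top of the lantern, lift the panel until it stands open 45 degrees from closed, and finish while holding it still there; it falls shut if let go. Do not push the lens or the socket about.

Things in the scene. Friction and masses are not known exactly. Their poses are not given: they have to be found in the camera images.
- collar_a: knurled brass collar, an upright open ring: outside diameter 44 mm, bore 30 mm, height 28 mm, about 0.12 kg, standing on the table. One dark steel tab, 13 mm wide and full height, sticks out 9 mm from its side along the collar's own -x. Origin: centre of the underside; z up. Grip it along its own y. Either collar may go in either well
- collar_b: the second collar, the same as collar_a
- collar_a_tab (a point): outer face of that collar's dark tab, 31 mm along the collar's -x from its axis, 14 mm above its underside
- collar_b_tab (a point): outer face of that collar's dark tab, 31 mm along the collar's -x from its axis, 14 mm above its underside
- tray: fixed cedar fitting tray, 100 mm (x) by 190 mm (y), base 6 mm thick, with two wells side by side 90 mm apart along its y. Origin: centre of the underside; its -x side, where the wells are open, faces the robot
- well_left (a point): centre of the floor of the tray's +y well (6 mm above the table), axes as the tray. The well is eight-sided, 53 mm across inside, walls 8 mm high and 5 mm thick; the side facing the tray's -x is left out (a 22 mm opening) to take a collar's tab
- well_right (a point): centre of the floor of the tray's -y well (6 mm above the table), axes as the tray. The well is eight-sided, 53 mm across inside, walls 8 mm high and 5 mm thick; the side facing the tray's -x is left out (a 22 mm opening) to take a collar's tab
- lantern: fixed brass lantern lying on its back, 200 mm (x) by 180 mm (y), side walls 62 mm high, an open-topped shell closed by the star panel. Origin: centre of the underside; its -x side faces the robot
- star_panel (a joint): hinge angle of the star panel (amber glass in a brass frame with an eight-point star, 200 by 180 by 6 mm, about 0.45 kg), the lantern's top cover, in rad: 0 closed (level), grows as its robot-side edge rises, stop at 1.3. It swings freely and falls shut from any angle. The hinge line runs along the lantern's y through point panel_hinge
- panel_hinge (a point): middle of the hinge line, at the lantern's far (+x) top edge, 65 mm above the table; axes as the lantern
- panel_pull (a point): centre of the panel's brass pull: a round crossbar, 16 mm diameter, 26 mm long along the lantern's y, on an 8 mm stem 35 mm out from the panel's robot-side edge in the panel's plane: 235 mm from the hinge line, 65 mm above the table when closed. Pinch it from above on its flat ends (26 mm apart along the lantern's y); it pivots between the pads as the panel swings
- lens: green glass jewel lens, a dome 50 mm across and 18 mm high; bystander. Origin: centre of the underside
- socket: white porcelain lamp socket, upright, 48 mm across and 45 mm high; bystander. Origin: centre of the underside
Not all that is in view belongs to the job. What is shaped like the collar_b but blue or red is not meant. What is shaped like the tray but orange or red is not meant.

How it is judged (in metres and radians):
On the way:
1. both collars sit flat in the wells, tabs in the open sides, and are let go (((horizontal distance between collar_a and well_left below 0.007 m and z of collar_a in the frame of well_left below 0.003 m and angle between each of collar_a, collar_b's own z axis and vertical below 0.1 rad and x of collar_a_tab in the frame of well_left below -0.023 m and horizontal distance between collar_b and well_right below 0.007 m and z of collar_b in the frame of well_right below 0.003 m and x of collar_b_tab in the frame of well_right below -0.023 m) or (horizontal distance between collar_b and well_left below 0.007 m and z of collar_b in the frame of well_left below 0.003 m and angle between each of collar_b, collar_a's own z axis and vertical below 0.1 rad and x of collar_b_tab in the frame of well_left below -0.023 m and horizontal distance between collar_a and well_right below 0.007 m and z of collar_a in the frame of well_right below 0.003 m and x of collar_a_tab in the frame of well_right below -0.023 m)) and contact force between the fingers and collar_a below 0.1 N and contact force between the fingers and collar_b below 0.1 N), for 0.2 s.
At the end, for the whole second after the job is handed in: One collar in each well: within 7 mm of centre, 3 mm of the floor, upright, tab in the open side, let go. Star panel open 45 degrees +-7, still, carried by the fingers alone (over 0.4 N), no loose thing touching the lantern (all of step 1 and value of joint star_panel between 0.665 and 0.905 rad and velocity of joint star_panel between -0.1 and 0.1 rad/s and contact force between the fingers and lantern above 0.4 N and contact force between each of lens, socket, collar_a, collar_b and lantern below 0.1 N); the arm keeps its last pose, push and grip.
It fails at once if the lens is pushed more than 25 mm (distance of lens from where it was at the start of the episode above 0.025 m).
It fails at once if the socket is pushed more than 25 mm (distance of socket from where it was at the start of the episode above 0.025 m).
It also fails if it takes over 72 s, if anything falls off the work surface, if the arm or the gripper's body presses on something with over 40 N, if the wrist force passes 120 N, or if a joint passes its speed limit or range.

## Robot

A 6-joint arm with a two-finger parallel gripper is mounted at the origin on the work surface. World frame = base frame: x ahead of the robot, y to its left, z up, the work surface at z = 0. Lengths are in mm, angles in rad, forces in N, time in s.
With the tool pointing down it reaches from about 275 to 1000 mm from the base axis. Payload 8.4 kg.
Tool frame: the origin (TCP) lies between the finger pads; the fingertips stand 22 mm ahead of it and the grasp point (between the pads) lies 3 mm ahead of it; z points along the fingers, y is the line along which they close (so a half turn about z gives the same grasp; the last joint's range is limited). The gripper opens to 85 mm and grips with 20 to 120 N. Pads are 22 mm wide; open, the fingers measure 114 mm over their backs; the gripper's body (76 mm by 85 mm) begins 54 mm behind the grasp point. The pads swing forward as they close: fully open they stand 13 mm farther back than shut.
Start: joints at [1.114, 0.353, 1.633, -0, 1.155, -0.002], TCP at [274.551, 561.471, 219.881] pointing down, gripper open.
Joint ranges: [-2.63, 2.63], [-0.92, 2.1], [0.06, 2.66], [-1.3, 4.44], [0, 2.69], [-3.02, 3.02]. Speed limits (rad/s): [2.22, 2.22, 2.79, 3.14, 3.14, 3.14].

## Interface

Orientations are given as [roll, pitch, yaw] about the fixed x, y, z axes, in that order (R = Rz(yaw) Ry(pitch) Rx(roll)).
In Python, from rig import r, grab_frame gives the robot as it stands.
- The arm moves only by the shell command python3 -m inch 'ROWS' [FORCE]. ROWS is JSON, a list of rows, each a list of 7 numbers: the turn, a rotation vector about the tool's x, y, z as a fraction of full scale, then the shift along the tool's x, y, z as a fraction of full scale, then the closure, from 0 (fully open) to 1 (shut). In form: [[rx, ry, rz, dx, dy, dz, fingers], ...]. A call has 1 to 8 rows; each row shifts and turns the commanded pose from where the row before left it, along the tool's axes as they then stand; what a row does not reach is not made up. Full scale, the value 1, is 2.5 cm for a shift and pi rad for a turn. A row lasts 1/12 s, in which the tool goes at most 41.7 mm and 7.16 degrees, less where a joint would pass 70% of its speed; a pose out of reach is approached as far as the arm can. A call with a number of a shift or a turn outside -1 to 1 is refused whole. A call with a gripper value outside its range is refused whole. The fingers move at their own pace and stop on an object; FORCE is the grip in N (left out, the last holds). Time passes only in rows, so rows that do not move let the fingers close. It gives the time, the measured TCP pose, the force, the opening and the grip force at its end, in the units of the state.
- r.sense(): the state, without advancing time (a new reading comes with each control period).
- grab_frame(name): name is "scene" or "side" or "wrist"; returns a dict with "pixels" (420x560x3 uint8, red, green, blue), "z_map" (420x560 float32, mm along the optical axis (not along the pixel's ray), 0 where there is no reading), "vertical_fov" (degrees; the focal length in pixels is half the picture's height over the tangent of half this angle, whatever the lens; pixels are square), "cx", "cy" (the principal point, pixels), "dist" ([k1, k2, p1, p2, k3] as OpenCV has them; the pictures are not rectified), "cam_to_world" (4x4, takes a point from camera to world coordinates). Camera axes: x right, y down, z forward; pixel columns grow to the right and rows downward; lengths in mm; the calibration is good to about 2 mm. A picture is of the moment at which its call begins.
- r.sign_off(): hands the job in; it is judged then, once.
The state is a dict: "clock": time; "qpos": joint angles; "qvel": joint speeds; "joint_efforts": joint torques, N m; "eef_pos": TCP position; "tcp_rot": TCP orientation; "contact_force": force on the tool from outside, world axes, zero at the start; "wrist_torque": the same for the moment, N m; "opening": opening from 0.0 (shut) to 1.0 (fully open); "grasp_force": force on a finger pad.
Only numpy, scipy, OpenCV 4.12 (cv2) and the standard library are available. Lean on these libraries where they do the work, as an engineer would, in place of code of your own. Each camera call takes 0.05 s, during which the arm holds its last target. There are 200 camera calls.

## Working session

There is one attempt and no reset: what is moved stays moved. The work goes in short steps, Python scripts to look and compute and a shell command to move; the robot and the scene stay as the last step left them, time stands still between calls to the robot, and variables do not carry over. Pictures are saved under pics/ and viewed, at most 11 in all, crops included, and the job is handed in when it is done.

```bash
ls; mkdir -p pics; cat > h.py <<'E'
import numpy as np,cv2,pickle
def save(names,tag):
    from rig import grab_frame
    out={}
    for n in names:
        f=grab_frame(n); out[n]=f
        cv2.imwrite(f'pics/{tag}_{n}.png',cv2.cvtColor(f['pixels'],cv2.COLOR_RGB2BGR))
        pickle.dump(f,open(f'pics/{tag}_{n}.pkl','wb'))
    return out
def load(tag,n): return pickle.load(open(f'pics/{tag}_{n}.pkl','rb'))
def K(f):
    h=f['pixels'].shape[0]; fl=h/2/np.tan(np.radians(f['vertical_fov'])/2)
    return np.array([[fl,0,f['cx']],[0,fl,f['cy']],[0,0,1.]])
def ray(f,uv):
    p=cv2.undistortPoints(np.array(uv,float).reshape(-1,1,2),K(f),np.array(f['dist'],float)).reshape(-1,2)
    d=np.c_[p,np.ones(len(p))]; T=np.array(f['cam_to_world'])
    return T[:3,3],d@T[:3,:3].T
def plane(f,uv,z):
    o,d=ray(f,uv); return o+d*((z-o[2])/d[:,2])[:,None]
def cloud(f):
    h,w=f['z_map'].shape; u,v=np.meshgrid(np.arange(w),np.arange(h))
    o,d=ray(f,np.c_[u.ravel(),v.ravel()])
    return (o+d*f['z_map'].ravel()[:,None]).reshape(h,w,3)
E
python3 - <<'E'
from h import *
from rig import r
o=save(['scene','side','wrist'],'a')
for n,f in o.items(): print(n,np.round(f['cam_to_world'],2).tolist(),f['vertical_fov'],f['dist'])
print(r.sense())
a=np.hstack([o['scene']['pixels'],o['side']['pixels']])
cv2.imwrite('pics/a_w.png',cv2.cvtColor(o['scene']['pixels'],cv2.COLOR_RGB2BGR))
E
```

```text
pics
scene [[0.55, 0.71, -0.44, 928.68], [0.83, -0.46, 0.31, -293.83], [0.01, -0.54, -0.84, 790.42], [0.0, 0.0, 0.0, 1.0]] 56.41005195839436 [-0.02976527  0.          0.          0.          0.        ]
side [[-0.99, -0.11, 0.12, 417.79], [-0.16, 0.69, -0.7, 535.97], [-0.0, -0.71, -0.7, 681.57], [0.0, 0.0, 0.0, 1.0]] 56.1902227241356 [-0.0987852  0.         0.         0.         0.       ]
wrist [[0.44, 0.86, 0.27, 204.47], [0.9, -0.42, -0.14, 594.74], [-0.0, 0.3, -0.95, 373.51], [0.0, 0.0, 0.0, 1.0]] 66.68054063857596 [0.00865834 0.         0.         0.         0.        ]
{'clock': 0.15, 'qpos': array([ 1.11360844e+00,  3.53505668e-01,  1.63395862e+00, -4.46285523e-05,
        1.15518534e+00, -2.45390107e-03]), 'qvel': array([-0.00024024, -0.0023982 , -0.00302851, -0.00252049, -0.00072532,
       -0.00105122]), 'joint_efforts': array([-2.10269809e-04, -6.05625916e+01, -3.42343247e+01,  1.38175974e-04,
        5.94110781e-03, -3.57799507e-06]), 'eef_pos': array([274.3947098 , 561.13343565, 219.32577155]), 'tcp_rot': array([-3.14053559e+00,  3.82164316e-05,  2.68687673e+00]), 'contact_force': array([ 0.61374623, -0.3823639 , -0.42740727]), 'wrist_torque': array([-0.00445392, -0.04890156, -0.00922337]), 'grasp_force': 0.0, 'opening': 0.9985703538477941}
```

View pics/a_scene.png

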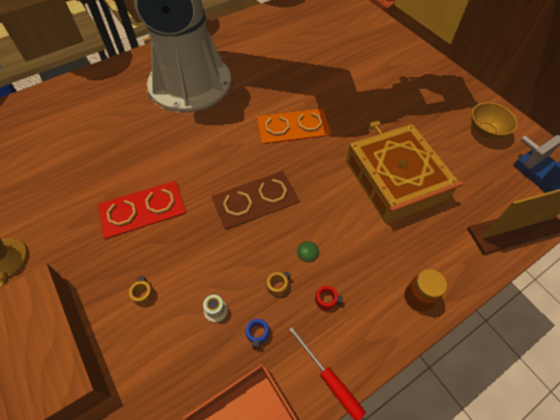

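View pics/a_side.png

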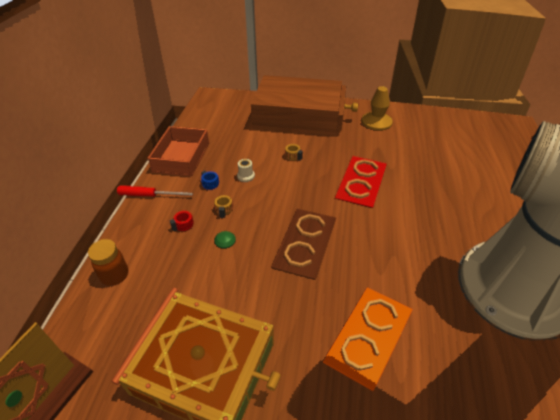

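The scene view shows the brown cedar tray at about (256,200), with orange (292,126) and red (142,209) decoys. The brass collars are at (140,292) and (278,283), with red (327,297) and blue (258,331) decoys. The lens is at (308,251), the socket at (214,308), and the lantern at (403,165) with its pull at (377,126). The two brass-coloured rings and the brown tray fit the description, so I'll confirm them in a crop and measure.

```bash
python3 - <<'E'
from h import *
im=cv2.imread('pics/a_scene.png')
cv2.imwrite('pics/crop.png',cv2.resize(im[160:350,90:350],None,fx=3,fy=3,interpolation=cv2.INTER_CUBIC)[:600,:800])
for n in ['scene','side']:
    f=load('a',n); C=cloud(f); hsv=cv2.cvtColor(f['pixels'],cv2.COLOR_RGB2HSV)
    print(n)
    boxes={'scene':dict(c1=(120,270,165,312),c2=(258,265,298,302),tray=(205,165,307,232),lan=(340,115,470,225),lens=(290,235,325,270),sock=(195,285,235,330)),
     'side':dict(c1=(280,138,308,166),c2=(208,190,240,220),tray=(265,200,345,282),lan=(110,280,290,420),lens=(210,225,240,255),sock=(230,155,260,185))}[n]
    for k,(x0,y0,x1,y1) in boxes.items():
        P=C[y0:y1,x0:x1].reshape(-1,3); z=P[:,2]
        col=f['pixels'][y0:y1,x0:x1].reshape(-1,3)
        lo,hi={'c1':(22,36),'c2':(22,36),'tray':(3.5,9),'lan':(58,80),'lens':(5,30),'sock':(38,55)}[k]
        m=(z>lo)&(z<hi); Q=P[m]
        rc=cv2.minAreaRect(Q[:,:2].astype(np.float32))
        print(k,m.sum(),'med',np.round(np.median(Q,0),1),'rect',np.round(np.r_[rc[0],rc[1],rc[2]],1),'z5/95',np.round(np.percentile(Q[:,2],[5,50,95]),1))
        if k in('c1','c2'):
            h=hsv[y0:y1,x0:x1].reshape(-1,3)
            dark=m&(h[:,1]<90); br=m&(h[:,1]>=110)
            b=P[br]
            (c,rad)=cv2.minEnclosingCircle(b[:,:2].astype(np.float32))
            print('  brass',br.sum(),np.round(c,1),round(rad,1),'tab',dark.sum(),np.round(np.median(P[dark],0),1) if dark.any() else '')
f=load('a','scene');C=cloud(f)
print('table z std',np.std(C[240:260,180:200,2]),np.median(C[240:260,180:200,2]))
E
```

```text
scene
c1 275 med [ 540.8 -372.5   28.1] rect [ 541.6 -372.    43.7   50.6   27.6] z5/95 [23.4 28.1 30.7]
  brass 256 [ 539.4 -372.1] 26.9 tab 17 [ 518.9 -362.1   28.9]
c2 249 med [ 677.9 -128.1   28.3] rect [ 677.  -130.1   44.9   49.3   45.2] z5/95 [23.8 28.3 31.1]
  brass 230 [ 677.9 -127.1] 26.9 tab 14 [ 676.4 -105.3   29. ]
tray 2379 med [467.3 -57.9   6.8] rect [460.  -51.5 247.4 191.6  58.6] z5/95 [4.  6.8 8.6]
lan 5562 med [616.8 264.3  68.7] rect [590.3 272.8 192.8 248.   79.6] z5/95 [65.5 68.7 72.5]
lens 357 med [651.8 -33.7  14.6] rect [649.3 -31.4  46.6  47.4  53.8] z5/95 [ 7.  14.6 19.7]
sock 314 med [ 655.6 -264.9   46.2] rect [ 654.2 -264.5   36.7   37.4   58.4] z5/95 [42.6 46.2 48.8]
side
c1 114 med [ 536.6 -365.3   27.2] rect [ 538.4 -371.5   47.3   43.4   12.2] z5/95 [22.5 27.2 30.1]
  brass 104 [ 536.3 -371.2] 25.9 tab 7 [ 517.6 -356.9   26.6]
c2 158 med [ 674.9 -124.2   27.4] rect [ 677.9 -127.2   50.3   42.2   63.3] z5/95 [22.9 27.4 29.9]
  brass 141 [ 676.4 -128.1] 23.7 tab 15 [ 671.5 -100.7   27.9]
tray 2344 med [464.2 -40.5   6.2] rect [468.7 -67.5 167.4 238.3  15.6] z5/95 [4.3 6.2 8. ]
lan 13039 med [602.7 283.7  67.5] rect [588.4 275.5 193.  249.1  78.8] z5/95 [64.9 67.5 71.1]
lens 277 med [645.1 -21.7  13.6] rect [646.4 -25.   48.1  42.3  14.6] z5/95 [ 6.3 13.6 18.4]
sock 121 med [ 652.2 -259.3   45.3] rect [ 652.5 -262.    36.1   35.1   85.8] z5/95 [39.6 45.3 47.8]
table z std 68.11774493617962 1.1061981430230503
```

View pics/crop.png

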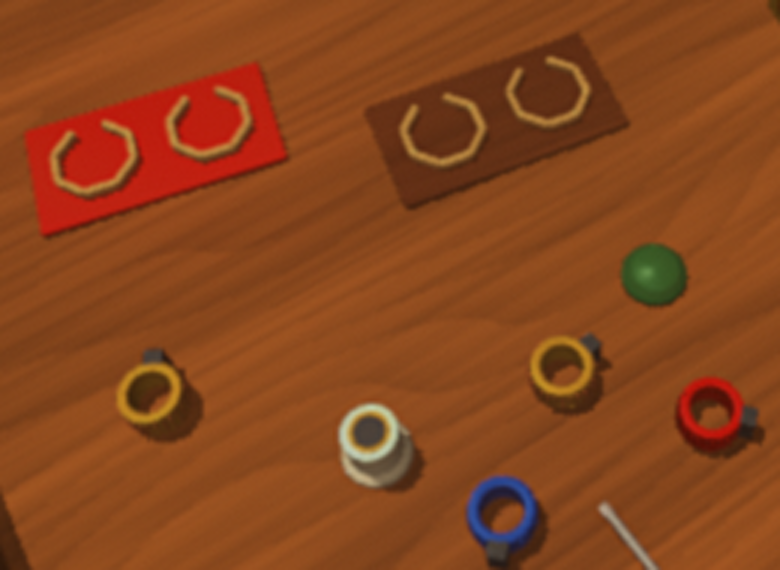

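The crop confirms it: the plain brown tray with two tan wells, and two brass rings with grey tabs at crop (153,357) and (590,345). Next I'll get angles from rays onto planes.

```bash
python3 - <<'E'
from h import *
f=load('a','scene')
cr=lambda L:np.array(L,float)/3+[90,160]-0.33
for n,c,t in [('A',(150,393),(153,357)),('B',(563,367),(590,345))]:
    p=plane(f,cr([c,t]),28); d=p[1]-p[0]; print(n,np.round(p,1).tolist(),'tabdir deg',np.degrees(np.arctan2(d[1],d[0])).round(1),np.hypot(*d[:2]).round(1))
p=plane(f,cr([(365,108),(578,34),(628,123),(411,206)]),6); print('tray',np.round(p,1).tolist(),p.mean(0).round(1))
for a,b in [(0,1),(3,2),(0,3),(1,2)]:
    d=p[b]-p[a]; print(np.hypot(*d[:2]).round(1),np.degrees(np.arctan2(d[1],d[0])).round(1))
for n in ['scene','side']:
    f=load('a',n);C=cloud(f);hsv=cv2.cvtColor(f['pixels'],cv2.COLOR_RGB2HSV)
    x0,y0,x1,y1={'scene':(205,165,307,232),'side':(265,200,345,282)}[n]
    m=np.zeros(hsv.shape[:2],np.uint8); m[y0:y1,x0:x1]=((hsv[...,2]>135))[y0:y1,x0:x1]*255
    # rim is brighter and lies inside tray
    rr=C[...,2]; m[~((rr>8)&(rr<20))]=0
    nn,lab,st,_=cv2.connectedComponentsWithStats(m)
    for i in range(1,nn):
        if st[i,4]<40: continue
        v,u=np.where(lab==i); q=plane(f,np.c_[u,v],14)[:,:2]
        A=np.c_[2*q,np.ones(len(q))]; s=np.linalg.lstsq(A,(q**2).sum(1),rcond=None)[0]
        print(n,'rim',st[i,4],s[:2].round(1),'R',np.sqrt(s[2]+s[:2]@s[:2]).round(1),'open dir',np.degrees(np.arctan2(*(s[:2]-q.mean(0))[::-1])).round(1))
    # lantern
    x0,y0,x1,y1={'scene':(340,115,470,225),'side':(110,280,290,420)}[n]
    P=C[y0:y1,x0:x1].reshape(-1,3);Q=P[(P[:,2]>58)&(P[:,2]<80)]
    bx=cv2.boxPoints(cv2.minAreaRect(Q[:,:2].astype(np.float32))); print('lan box',bx.round(1).tolist())
    yaw=np.radians(-11); e=np.array([np.cos(yaw),np.sin(yaw)])
    s=Q[:,:2]@e; near=Q[s<s.min()+25]; print('pull',np.median(near,0).round(1),len(near))
E
```

```text
A [[542.9, -374.3, 28.0], [519.9, -362.5, 28.0]] tabdir deg 152.9 25.9
B [[679.9, -130.8, 28.0], [676.7, -106.4, 28.0]] tabdir deg 97.5 24.6
tray [[402.4, -139.3, 6.0], [433.5, 45.1, 6.0], [529.5, 29.3, 6.0], [501.1, -152.2, 6.0]] [466.6 -54.3   6. ]
187.0 80.4
183.8 81.1
99.6 -7.5
97.3 -9.3
scene rim 135 [472.3 -10.5] R 29.9 open dir 169.0
scene rim 147 [457.8 -99.5] R 29.9 open dir 157.0
lan box [[450.8999938964844, 200.5], [694.7999877929688, 155.60000610351562], [729.7000122070312, 345.20001220703125], [485.8999938964844, 390.1000061035156]]
pull [478.6 292.3  71.1] 78
side rim 165 [457.7 -97.9] R 29.9 open dir -178.9
side rim 190 [472.   -9.1] R 29.8 open dir -179.7
lan box [[447.3999938964844, 205.10000610351562], [691.7000122070312, 156.60000610351562], [729.2999877929688, 345.8999938964844], [485.0, 394.3999938964844]]
pull [474.9 298.2  70.6] 212
```

```bash
cat > go.py <<'E'
import sys,numpy as np
from rig import r
from scipy.spatial.transform import Rotation as Rn
x,y,z,yaw=map(float,sys.argv[1:5])
s=r.sense(); R0=Rn.from_euler('xyz',s['tcp_rot'])
R1=Rn.from_euler('xyz',[np.pi,0,np.radians(yaw)])
d=R0.inv().apply(np.array([x,y,z])-s['eef_pos'])
rv=(R0.inv()*R1).as_rotvec()
print('t',s['clock'],'pos',s['eef_pos'].round(1),'rpy',np.degrees(s['tcp_rot']).round(1),'open',round(s['opening'],3),'gf',round(s['grasp_force'],1),'F',s['contact_force'].round(1))
print('shift units',(d/25).round(2),'turn units',(rv/np.pi).round(3))
E
python3 - <<'E'
from h import *
C=cloud(load('a','scene')).reshape(-1,3)
m=(C[:,2]>45)&(C[:,2]<400)&(abs(C[:,0]-540)<180)&(abs(C[:,1]+371)<180)
Q=C[m]; print(m.sum(), Q.min(0).round() if m.any() else '',Q.max(0).round() if m.any() else '')
if m.any(): print('nearest',Q[np.argmin(np.hypot(Q[:,0]-540,Q[:,1]+371))].round())
E
D='[0,0,0,-1,-1,0,0]'
python3 -m inch '[[0,0,0,-0.5,-0.5,0,0],[0,0,0,-1,-1,0,0],[0,0,0,-1,-1,0,0],[0,0,0,-1,-1,0,0],[0,0,0,-1,-1,0,0],[0,0,0,-1,-1,0,0],[0,0,0,-1,-1,0,0],[0,0,0,-1,-1,0,0]]' 40
python3 go.py 540 -371 150 153
```

```text
5801 [ 409. -551.   45.] [ 691. -247.   90.]
nearest [ 536. -499.   64.]
clock: 0.82
eef_pos: [360.7, 309.0, 219.8]
tcp_rot: [-3.141, 0.0, 2.687]
contact_force: [0.9, -0.2, -0.2]
opening: 1.0
grasp_force: 0.0
t 0.8167 pos [360.7 309.  219.8] rpy [-180.    0.  154.] open 1.0 gf 0.0 F [ 0.9 -0.2 -0.2]
shift units [-18.38 -21.29   2.79] turn units [-0.     0.     0.005]
```

```bash

python3 -m inch '[[0,0,0,-1,-1,0,0],[0,0,0,-1,-1,0,0],[0,0,0,-1,-1,0,0],[0,0,0,-1,-1,0,0],[0,0,0,-1,-1,0,0],[0,0,0,-1,-1,0,0],[0,0,0,-1,-1,0,0],[0,0,0,-1,-1,0,0]]' >/dev/null
python3 -m inch '[[0,0,0,-1,-1,0,0],[0,0,0,-1,-1,0,0],[0,0,0,-1,-1,0,0],[0,0,0,-1,-1,0,0],[0,0,0,-1,-1,0,0],[0,0,0,-1,-1,0,0],[0,0,0,-1,-1,0,0],[0,0,0,-1,-1,0,0]]' >/dev/null
python3 -m inch '[[0,0,0,-1,-1,0,0],[0,0,0,-1,-1,0,0],[0,0,0,-0.4,-1,0.8,0],[0,0,0,0,-1,1,0],[0,0,0.005,0,-1,1,0],[0,0,0,0,-0.3,0,0],[0,0,0,0,0,0,0],[0,0,0,0,0,0,0]]'
cat >> h.py <<'E'
def collar(tag,guess,near=45):
    """brass ring centre (z=28 plane circle via depth top points) and tab direction from the wrist view"""
    f=load(tag,'wrist'); C=cloud(f); hsv=cv2.cvtColor(f['pixels'],cv2.COLOR_RGB2HSV)
    d=np.hypot(C[...,0]-guess[0],C[...,1]-guess[1])
    top=(abs(C[...,2]-28)<5)&(d<near)
    br=top&(hsv[...,1]>110)&(hsv[...,0]>8)&(hsv[...,0]<35)
    dk=top&(hsv[...,1]<100)
    P=lambda m:plane(f,np.argwhere(m)[:,::-1],28)[:,:2]
    b=P(br); c,rad=cv2.minEnclosingCircle(b.astype(np.float32)); c=np.array(c)
    print('brass n',len(b),'circle',c.round(1),round(rad,1),'mean',b.mean(0).round(1))
    if dk.any():
        q=P(dk); t=np.median(q,0)-c; print('tab n',len(q),np.median(q,0).round(1),'dir',np.degrees(np.arctan2(t[1],t[0])).round(1),'dist',np.hypot(*t).round(1))
E
python3 - <<'E'
from h import *
save(['wrist'],'b'); collar('b',(540,-371))
E
python3 go.py 540 -371 150 153
```

```text
clock: 2.82
eef_pos: [540.2, -369.7, 150.6]
tcp_rot: [3.141, 0.0, 2.67]
contact_force: [0.4, 0.5, 0.1]
opening: 1.0
grasp_force: 0.0
brass n 999 circle [ 538.8 -371.4] 26.4 mean [ 541.8 -374.7]
tab n 189 [ 519.4 -362.8] dir 156.2 dist 21.3
t 2.8667 pos [ 540.9 -369.4  151.2] rpy [1.800e+02 1.000e-01 1.531e+02] open 1.0 gf 0.0 F [-0.  -0.  -0.3]
shift units [ 0.   -0.07  0.05] turn units [0.    0.001 0.   ]
```

View pics/b_wrist.png

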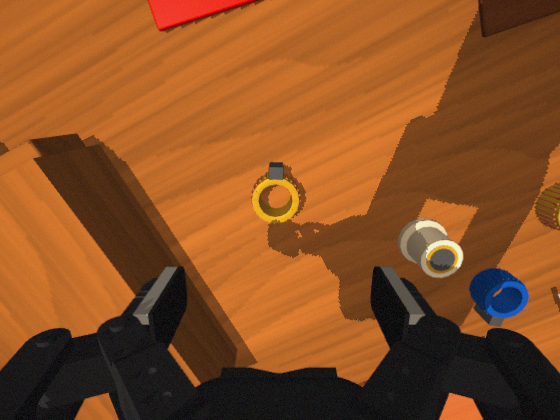

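The wrist view shows collar A's ring centred at (275,200) with its tab at (276,171), between the fingers and well lined up. I'll refine the centre from those pixels.

```bash
python3 - <<'E'
from h import *
f=load('b','wrist')
hsv=cv2.cvtColor(f['pixels'],cv2.COLOR_RGB2HSV)[150:240,235:320]
m=((hsv[...,1]>150)&(hsv[...,2]>150)&(hsv[...,0]>17)&(hsv[...,0]<32)).astype(np.uint8)
cs,_=cv2.findContours(m,cv2.RETR_EXTERNAL,cv2.CHAIN_APPROX_NONE); c=max(cs,key=cv2.contourArea)
e=cv2.fitEllipse(c); print(e)
p=plane(f,[(e[0][0]+235,e[0][1]+150),(276,168)],28); d=p[1]-p[0]
print(p.round(1).tolist(),np.degrees(np.arctan2(d[1],d[0])),np.hypot(*d[:2]))
E
```

```text
((40.045658111572266, 49.91545867919922), (42.999961853027344, 46.91737747192383), 92.57463073730469)
[[541.7, -374.8, 28.0], [516.2, -360.7, 28.0]] 151.1832366429203 29.12787535452199
```

```bash

python3 -m inch '[[0,0,-0.003,-0.1,-0.16,0,0],[0,0,0,0,0,1,0],[0,0,0,0,0,1,0],[0,0,0,0,0,1,0],[0,0,0,0,0,0.8,0],[0,0,0,0,0,0.6,0],[0,0,0,0,0,0.2,0],[0,0,0,0,0,0,0]]'
python3 go.py 541.3 -374 34 152
python3 -m inch '[[0,0,0,0,0,0,0.6],[0,0,0,0,0,0,0.6],[0,0,0,0,0,0,0.6],[0,0,0,0,0,0,1],[0,0,0,0,0,0,1],[0,0,0,0,0,0,1],[0,0,0,0,0,0,1],[0,0,0,0,0,0,1]]' 50
python3 go.py 541.3 -374 34 152
```

```text
clock: 3.53
eef_pos: [540.6, -373.6, 34.6]
tcp_rot: [3.141, -0.001, 2.682]
contact_force: [-0.6, 0.7, -0.0]
opening: 1.001
grasp_force: 0.0
t 3.5333 pos [ 540.6 -373.6   34.6] rpy [180.   -0.  153.7] open 1.001 gf 0.0 F [-0.6  0.7 -0. ]
shift units [-0.03 -0.    0.02] turn units [ 0.    -0.     0.009]
clock: 4.2
eef_pos: [540.2, -374.5, 35.0]
tcp_rot: [-3.142, 0.0, 2.68]
contact_force: [-0.2, 0.1, -0.2]
opening: 0.002
grasp_force: 0.0
t 4.2 pos [ 540.2 -374.5   35. ] rpy [-180.     0.   153.6] open 0.002 gf 0.0 F [-0.2  0.1 -0.2]
shift units [-0.03  0.04  0.04] turn units [-0.     0.     0.009]
```

```bash
python3 - <<'E'
from h import *
o=save(['wrist','scene','side'],'c')
a=o['wrist']['pixels'][:,:]; b=cv2.resize(o['scene']['pixels'][230:340,70:230],(400,275)); c=cv2.resize(o['side']['pixels'][100:210,220:380],(400,275))
i=np.vstack([cv2.resize(a,(400,300)),]); i=np.hstack([i,np.zeros((300,400,3),np.uint8)]); i[:275,400:]=c
i=np.vstack([i,np.hstack([b,np.zeros_like(b)])])
cv2.imwrite('pics/c_mix.png',cv2.cvtColor(i,cv2.COLOR_RGB2BGR))
E
```

```text
(no output)
```

View pics/c_mix.png

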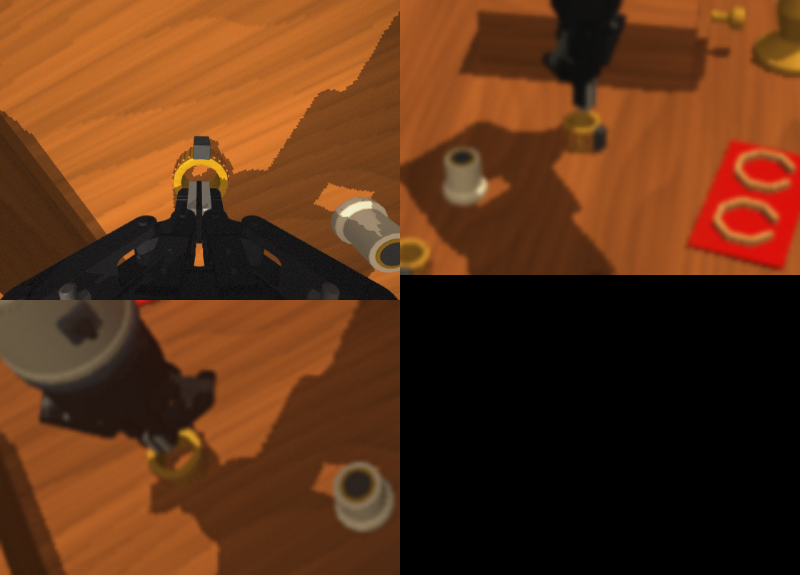

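The wrist view shows the shut finger pads at about (280,255) in frame pixels with the collar's ring ahead of them at (280,250), so the pads missed it. I'll locate tips and ring from depth.

```bash
python3 - <<'E'
from h import *
f=load('c','wrist');C=cloud(f);hsv=cv2.cvtColor(f['pixels'],cv2.COLOR_RGB2HSV)
for v in range(190,340,8): print(v,C[v,272].round(0),C[v,284].round(0),hsv[v,272].tolist())
m=(hsv[...,1]>150)&(hsv[...,2]>120)&(hsv[...,0]>19)&(hsv[...,0]<32)&(abs(C[...,2]-28)<4); m[:200]=0
q=C[m]; print(m.sum(),q.mean(0).round(1),q.min(0).round(1),q.max(0).round(1))
A=np.c_[2*q[:,:2],np.ones(len(q))]; s=np.linalg.lstsq(A,(q[:,:2]**2).sum(1),rcond=None)[0];print(s[:2],np.sqrt(s[2]+s[:2]@s[:2]))
for n in('scene','side'):
    f=load('c',n);C=cloud(f);hsv=cv2.cvtColor(f['pixels'],cv2.COLOR_RGB2HSV)
    m=(hsv[...,1]>150)&(hsv[...,2]>100)&(hsv[...,0]>16)&(hsv[...,0]<32)&(C[...,2]>22)&(C[...,2]<33)&(np.hypot(C[...,0]-540,C[...,1]+372)<45)
    q=C[m];print(n,m.sum(),q.min(0).round(1),q.max(0).round(1))
    d=(hsv[...,2]<110)&(C[...,2]>5)&(C[...,2]<60)&(np.hypot(C[...,0]-540,C[...,1]+372)<35); q=C[d]; print('dark',q[np.argsort(q[:,2])[:8]].round(0).tolist())
E
```

```text
190 [ 513. -366.   -1.] [ 516. -359.    0.] [12, 169, 139]
198 [ 513. -366.   19.] [ 516. -360.   17.] [27, 54, 47]
206 [ 514. -366.   28.] [ 517. -360.   28.] [22, 29, 98]
214 [ 518. -368.   29.] [ 521. -362.   28.] [13, 23, 99]
222 [ 522. -370.   29.] [ 525. -364.   29.] [15, 26, 98]
230 [ 526. -372.   28.] [ 529. -366.   29.] [20, 218, 229]
238 [ 541. -380.    0.] [ 545. -373.   -0.] [12, 197, 217]
246 [ 546. -383.   -0.] [ 549. -376.    1.] [13, 196, 217]
254 [ 529. -373.   53.] [ 532. -368.   51.] [16, 44, 110]
262 [ 529. -373.   61.] [ 532. -368.   60.] [14, 44, 115]
270 [ 529. -373.   67.] [ 532. -368.   66.] [14, 39, 112]
278 [ 529. -373.   74.] [ 531. -368.   75.] [21, 44, 109]
286 [ 530. -373.   79.] [ 531. -368.   80.] [19, 44, 93]
294 [ 530. -373.   84.] [ 532. -369.   84.] [17, 49, 129]
302 [ 529. -372.   91.] [ 535. -370.   85.] [30, 19, 27]
310 [ 530. -373.   95.] [ 534. -370.   91.] [0, 0, 19]
318 [ 533. -374.   94.] [ 536. -371.   93.] [173, 57, 18]
326 [ 536. -376.   95.] [ 539. -372.   93.] [174, 46, 28]
334 [ 539. -377.   94.] [ 542. -374.   92.] [158, 39, 26]
1055 [ 532.6 -371.5   28. ] [ 520.7 -395.2   25.1] [ 559.7 -353.7   29.9]
[ 541.92588842 -374.85097047] 18.290453031575392
scene 88 [ 530.5 -394.4   23.8] [ 562.5 -353.4   31.6]
dark [[545.0, -353.0, 5.0], [561.0, -364.0, 5.0], [527.0, -376.0, 5.0], [530.0, -384.0, 5.0], [520.0, -355.0, 5.0], [572.0, -386.0, 5.0], [529.0, -382.0, 6.0], [527.0, -374.0, 6.0]]
side 54 [ 522.  -391.1   22.4] [ 558.  -350.7   30.2]
dark [[561.0, -366.0, 5.0], [520.0, -359.0, 5.0], [512.0, -364.0, 6.0], [519.0, -353.0, 6.0], [528.0, -356.0, 6.0], [545.0, -353.0, 6.0], [516.0, -353.0, 6.0], [526.0, -361.0, 6.0]]
```

```bash
python3 - <<'E'
from h import *
from rig import r
for t in 'abc':
    print(t,load(t,'wrist')['cam_to_world'][:3,3].round(1))
C=cloud(load('b','wrist'))
for u,v in [(160,272),(170,272),(178,275),(385,272),(395,272),(165,285),(150,310)]: print((u,v),C[v,u].round(0))
C=cloud(load('c','side')); f=load('c','side')
for v in range(125,160,3):
    u=220+int(183/2.5); print(v,C[v,u-4].round(0),C[v,u].round(0),f['pixels'][v,u])
print(r.sense())
E
```

```text
a [204.5 594.7 373.5]
b [ 470.8 -335.1  304.8]
c [ 470.5 -340.5  189.2]
(160, 272) [ 552. -501.   39.]
(170, 272) [ 510. -406.  185.]
(178, 275) [ 512. -404.  185.]
(385, 272) [ 551. -325.  185.]
(395, 272) [ 553. -322.  184.]
(165, 285) [ 510. -405.  195.]
(150, 310) [ 510. -405.  211.]
125 [ 550. -361.  110.] [ 538. -355.  114.] [16 15 14]
128 [ 546. -332.  119.] [ 538. -356.  105.] [14 14 13]
131 [ 546. -334.  108.] [ 538. -359.   93.] [14 14 13]
134 [ 547. -344.   93.] [ 538. -358.   85.] [21 20 18]
137 [ 550. -365.   69.] [ 538. -360.   74.] [28 25 23]
140 [ 550. -363.   60.] [ 538. -358.   65.] [29 27 23]
143 [ 560. -435.   -0.] [ 539. -367.   49.] [69 55 36]
146 [ 553. -384.   25.] [ 542. -393.   20.] [109  71  22]
149 [ 553. -387.   13.] [ 542. -392.   10.] [107  70  21]
152 [ 548. -355.   26.] [ 537. -353.   28.] [170 114  32]
155 [ 548. -357.   14.] [ 536. -353.   18.] [113  63  23]
158 [ 548. -356.    4.] [ 536. -352.    8.] [111  65  23]
{'clock': 4.35, 'qpos': array([-6.08342310e-01,  6.09674991e-01,  1.68385586e+00,  1.44194173e-05,
        8.48160658e-01, -1.71802906e+00]), 'qvel': array([-4.32241192e-04,  7.38414457e-05, -1.13729110e-03,  4.64487780e-04,
       -9.75991298e-04,  4.72404951e-05]), 'joint_efforts': array([-3.69278147e-03, -7.00911140e+01, -2.65392208e+01, -2.02850038e-04,
        1.81720621e-03, -8.47760339e-05]), 'eef_pos': array([ 540.22969549, -374.41266971,   34.82397946]), 'tcp_rot': array([ 3.14156745e+00, -9.61980386e-05,  2.68047354e+00]), 'contact_force': array([0.33391307, 0.62303855, 0.59772159]), 'wrist_torque': array([-0.00173379,  0.03449848, -0.01110762]), 'grasp_force': 0.0, 'opening': 0.0010686162214060464}
```

Both cameras show the shut tips at z≈48 while the reported TCP z is 35. So the tips really stand about 13 mm *above* the reported TCP, not 22 mm below. I'll work from the observed offset: open, lower about 37 mm more, and watch the force.

```bash

python3 -m inch '[[0,0,0,-0.05,0,0,0],[0,0,0,0,0,0,0],[0,0,0,0,0,0,0],[0,0,0,0,0,0,0],[0,0,0,0,0,0,0],[0,0,0,0,0,0,0],[0,0,0,0,0,0.4,0],[0,0,0,0,0,0.4,0]]'
python3 -m inch '[[0,0,0,0,0,0.3,0],[0,0,0,0,0,0.2,0],[0,0,0,0,0,0.15,0],[0,0,0,0,0,0,0]]'
python3 -m inch '[[0,0,0,0,0,0,1],[0,0,0,0,0,0,1],[0,0,0,0,0,0,1],[0,0,0,0,0,0,1],[0,0,0,0,0,0,1],[0,0,0,0,0,0,1],[0,0,0,0,0,0,1],[0,0,0,0,0,0,1]]' 50
```

```text
clock: 5.02
eef_pos: [541.8, -375.3, 14.7]
tcp_rot: [-3.141, 0.001, 2.681]
contact_force: [0.2, 1.2, 0.2]
opening: 1.005
grasp_force: 0.0
clock: 5.35
eef_pos: [540.7, -374.5, -2.7]
tcp_rot: [3.141, -0.002, 2.681]
contact_force: [-0.2, -0.0, 0.1]
opening: 1.001
grasp_force: 0.0
clock: 6.02
eef_pos: [541.7, -375.2, -0.4]
tcp_rot: [-3.141, 0.001, 2.681]
contact_force: [-2.0, 0.2, 5.1]
opening: 0.495
grasp_force: 50.0
```

```bash

python3 -m inch '[[0,0,0,0,0,-0.3,1],[0,0,0,0,0,-0.8,1],[0,0,0,0,0,-1,1],[0,0,0,0,0,-1,1],[0,0,0,0,0,-0.3,1]]'
python3 go.py 457.8 -98.7 85 171.5
```

```text
clock: 6.43
eef_pos: [543.2, -376.2, 87.9]
tcp_rot: [-3.141, 0.005, 2.681]
contact_force: [1.4, -1.3, -0.2]
opening: 0.499
grasp_force: 51.0
t 6.4333 pos [ 543.2 -376.2   87.9] rpy [-180.     0.3  153.6] open 0.499 gf 51.0 F [ 1.4 -1.3 -0.2]
shift units [8.   8.42 0.07] turn units [-0.     0.002 -0.1  ]
```

```bash

python3 -m inch '[[0,0,0,0.4,0.4,0,1],[0,0,0,0.9,0.9,0,1],[0,0,0,1,1,0,1],[0,0,0,1,1,0,1],[0,0,0,1,1,0,1],[0,0,0,1,1,0,1],[0,0,0,1,1,0,1],[0,0,0,1,1,0,1]]' >/dev/null
python3 -m inch '[[0,0,0,0.5,0.8,0,1],[0,0,0,0.2,0.3,0,1],[0,0,-0.02,0,0,0,1],[0,0,-0.02,0,0,0,1],[0,0,-0.02,0,0,0,1],[0,0,-0.02,0,0,0,1],[0,0,-0.02,0,0,0,1],[0,0,0,0,0,0,1]]' 
python3 - <<'E'
from h import *
save(['wrist'],'d')
E
python3 go.py 457.8 -98.7 85 171.5
```

```text
clock: 7.77
eef_pos: [456.1, -98.4, 83.6]
tcp_rot: [-3.141, 0.0, 2.997]
contact_force: [-0.2, 0.8, -0.6]
opening: 0.49
grasp_force: 51.0
t 7.8167 pos [456.  -98.4  83.6] rpy [-180.     0.   171.5] open 0.498 gf 51.0 F [ 0.2 -0.7 -1.2]
shift units [-0.07 -0.   -0.06] turn units [-0.  0.  0.]
```

View pics/d_wrist.png

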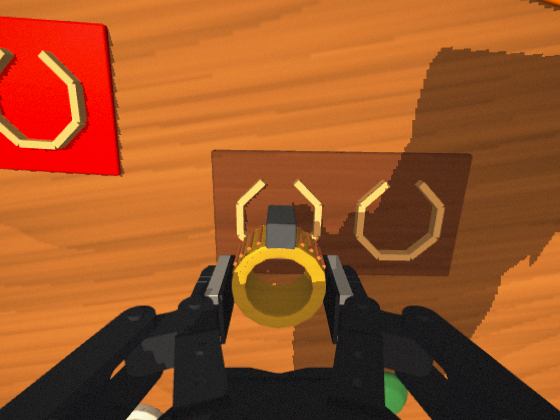

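The wrist view shows collar A held level at (280,288) with its tab toward the robot at (281,228), over the right well whose opening is at (280,185). The left well is at (400,220). Now the held offset and well positions from this view.

```bash
cat >> h.py <<'E'
def circ(q):
    s=np.linalg.lstsq(np.c_[2*q,np.ones(len(q))],(q**2).sum(1),rcond=None)[0]
    return s[:2].round(1),np.sqrt(s[2]+s[:2]@s[:2]).round(1)
def held(tag,box):
    f=load(tag,'wrist');C=cloud(f);x0,y0,x1,y1=box
    hsv=cv2.cvtColor(f['pixels'],cv2.COLOR_RGB2HSV)
    m=np.zeros(C.shape[:2],bool); m[y0:y1,x0:x1]=True
    br=m&(hsv[...,1]>140)&(hsv[...,2]>120)&(hsv[...,0]>19)&(hsv[...,0]<33)
    z=np.percentile(C[br][:,2],85); t=br&(abs(C[...,2]-z)<4); zt=np.median(C[t][:,2])
    c,r_=circ(C[t][:,:2]); dk=m&(hsv[...,1]<110)&(abs(C[...,2]-zt)<4)&(np.hypot(C[...,0]-c[0],C[...,1]-c[1])<36)&(C[...,0]<c[0]-18)
    t=np.median(C[dk][:,:2],0); a=np.degrees(np.arctan2(t[1]-c[1],t[0]-c[0]))
    print('held ring',c,r_,'top z',zt.round(1),'tab',dk.sum(),t.round(1),'dir',a.round(1))
def rims(tag,boxes,n='wrist'):
    f=load(tag,n);C=cloud(f)
    for x0,y0,x1,y1 in boxes:
        S=C[y0:y1,x0:x1]; hs=cv2.cvtColor(f['pixels'],cv2.COLOR_RGB2HSV)[y0:y1,x0:x1]
        k=(S[...,2]>11)&(S[...,2]<18); q=plane(f,np.argwhere(k)[:,::-1]+[x0,y0],14)[:,:2]; print('rim',k.sum(),*circ(q))
E
python3 - <<'E'
from h import *
held('d',(235,200,327,328)); rims('d',[(350,175,450,265),(230,175,328,235)])
E
```

```text
held ring [455.6 -99.1] 18.1 top z 112.1 tab 818 [430.4 -94.6] dir 169.9
rim 1673 [472.9 -11.4] 29.6
rim 916 [458.5 -99.6] 29.6
```

```bash

python3 -m inch '[[0,0,0,-0.12,0,0.5,1],[0,0,0,0,0,0.9,1],[0,0,0,0,0,0.8,1],[0,0,0,0,0,0.5,1],[0,0,0,0,0,0.25,1],[0,0,0,0,0,0.1,1],[0,0,0,0,0,0,1],[0,0,0,0,0,0,1]]'
python3 go.py 458.5 -99.6 6 171.5
```

```text
clock: 8.48
eef_pos: [459.2, -98.5, 7.9]
tcp_rot: [-3.142, 0.001, 2.994]
contact_force: [0.2, -0.1, -0.4]
opening: 0.499
grasp_force: 51.0
t 8.4833 pos [459.2 -98.5   7.9] rpy [-180.     0.   171.5] open 0.499 gf 51.0 F [ 0.2 -0.1 -0.4]
shift units [ 0.02 -0.05  0.08] turn units [-0.  0.  0.]
```

```bash

python3 -m inch '[[0,0,0,0,0,0.06,1],[0,0,0,0,0,0.05,1],[0,0,0,0,0,0,1]]'
python3 -m inch '[[0,0,0,0,0,0,0.8],[0,0,0,0,0,0,0.4],[0,0,0,0,0,0,0.2],[0,0,0,0,0,0,0],[0,0,0,0,0,0,0],[0,0,0,0,0,0,0]]'
python3 -m inch '[[0,0,0,0,0,-0.3,0],[0,0,0,0,0,-0.9,0],[0,0,0,0,0,-1,0],[0,0,0,0,0,-1,0],[0,0,0,0,0,-0.8,0],[0,0,0,0,0,0,0]]'
python3 - <<'E'
from h import *
save(['wrist','scene'],'e')
f=load('e','wrist');cv2.imwrite('pics/e_crop.png',cv2.cvtColor(f['pixels'],cv2.COLOR_RGB2BGR)[120:330,150:470])
E
python3 go.py 678.5 -130 100 97.5
```

```text
clock: 8.73
eef_pos: [459.4, -98.6, 5.5]
tcp_rot: [-3.141, 0.002, 2.995]
contact_force: [-1.1, 0.1, 5.7]
opening: 0.495
grasp_force: 51.7
clock: 9.23
eef_pos: [458.7, -98.3, 4.7]
tcp_rot: [-3.142, 0.0, 2.995]
contact_force: [-0.7, -0.1, 0.9]
opening: 1.0
grasp_force: 0.0
clock: 9.73
eef_pos: [461.1, -98.9, 108.6]
tcp_rot: [-3.141, 0.006, 2.995]
contact_force: [1.1, -0.6, 0.1]
opening: 0.999
grasp_force: 0.0
t 9.8333 pos [459.2 -98.5 105.5] rpy [-1.800e+02  1.000e-01  1.716e+02] open 1.002 gf 0.0 F [-0.4  1.1 -0.5]
shift units [-8.86  0.04  0.24] turn units [0.    0.001 0.412]
```

View pics/e_crop.png

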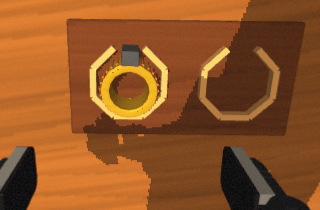

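Collar A is seated, with its tab in the opening at crop (130,55). Next is collar B.

```bash

python3 -m inch '[[0,0,0.02,0,0,0,0],[0,0,0.038,0,0,0,0],[0,0,0.038,0,0,0,0],[0,0,0.038,0,0,0,0],[0,0,0.038,0,0,0,0],[0,0,0.038,0,0,0,0],[0,0,0.038,0,0,0,0],[0,0,0.038,0,0,0,0]]' >/dev/null
python3 -m inch '[[0,0,0.038,0,0,0,0],[0,0,0.038,0,0,0,0],[0,0,0.038,0,0,0,0],[0,0,0.012,0,0.5,0,0],[0,0,0,-0.4,1,0,0],[0,0,0,-0.4,1,0,0],[0,0,0,-0.4,1,0,0],[0,0,0,-0.4,1,0,0]]' >/dev/null
python3 -m inch '[[0,0,0,-0.4,1,0,0],[0,0,0,-0.4,1,0,0],[0,0,0,0,1,0,0],[0,0,0,0,0.7,0,0],[0,0,0,0,0.3,0,0],[0,0,0,0,0,0,0],[0,0,0,0,0,0,0]]'
python3 - <<'E'
from h import *
save(['wrist'],'f'); f=load('f','wrist');C=cloud(f);hsv=cv2.cvtColor(f['pixels'],cv2.COLOR_RGB2HSV)
near=np.hypot(C[...,0]-679,C[...,1]+130)<50
t=near&(hsv[...,1]>140)&(hsv[...,2]>120)&(hsv[...,0]>19)&(hsv[...,0]<33)&(abs(C[...,2]-28)<4)
c,rr=circ(C[t][:,:2]); d=near&(hsv[...,1]<110)&(abs(C[...,2]-28)<4)&(np.hypot(C[...,0]-c[0],C[...,1]-c[1])<36); q=np.median(C[d][:,:2],0)
print(t.sum(),c,rr,d.sum(),q,np.degrees(np.arctan2(q[1]-c[1],q[0]-c[0])))
E
python3 go.py 679 -130.5 0 97.5
```

```text
clock: 11.75
eef_pos: [675.6, -129.7, 103.2]
tcp_rot: [-3.139, -0.001, 1.701]
contact_force: [0.1, -0.2, 1.1]
opening: 1.002
grasp_force: 0.0
708 [ 678.7 -130.7] 18.4 270 [ 675.49669189 -105.27160818] 97.17993926968165
t 11.8 pos [ 675.4 -129.8  103.6] rpy [-179.9   -0.    97.4] open 1.0 gf 0.0 F [-0.2  0.3 -0.6]
shift units [-0.05  0.15  4.14] turn units [-0.001 -0.    -0.   ]
```

```bash
python3 - <<'E'
from h import *
print(plane(load('a','scene'),[(327,297),(258,331)],28).round(0))
E
python3 -m inch '[[0,0,0,-0.05,0.14,0.5,0],[0,0,0,0,0,1,0],[0,0,0,0,0,1,0],[0,0,0,0,0,0.8,0],[0,0,0,0,0,0.5,0]]'
```

```text
[[ 761.  -65.   28.]
 [ 743. -216.   28.]]
clock: 12.22
eef_pos: [678.4, -130.6, 6.6]
tcp_rot: [-3.138, -0.001, 1.7]
contact_force: [-0.3, -0.1, 0.3]
opening: 1.001
grasp_force: 0.0
```

```bash

python3 -m inch '[[0,0,0,0,0,0.2,0],[0,0,0,0,0,0.05,0],[0,0,0,0,0,0,1],[0,0,0,0,0,0,1],[0,0,0,0,0,0,1],[0,0,0,0,0,0,1],[0,0,0,0,0,0,1],[0,0,0,0,0,0,1]]' 50
python3 -m inch '[[0,0,0,0,0,-0.3,1],[0,0,0,0,0,-0.8,1],[0,0,0,0,0,-1,1],[0,0,0,0,0,-1,1],[0,0,0,0,0,-0.3,1],[0,0,0,0,0,0,1]]' 
python3 go.py 472.9 -11.4 85 171
```

```text
clock: 12.88
eef_pos: [681.4, -130.9, 5.2]
tcp_rot: [3.14, 0.001, 1.7]
contact_force: [-2.4, 0.0, 8.0]
opening: 0.489
grasp_force: 49.5
clock: 13.38
eef_pos: [682.6, -131.1, 91.6]
tcp_rot: [3.137, 0.002, 1.7]
contact_force: [0.4, 0.7, -1.5]
opening: 0.489
grasp_force: 50.9
t 13.3833 pos [ 682.6 -131.1   91.6] rpy [1.797e+02 1.000e-01 9.740e+01] open 0.489 gf 50.9 F [ 0.4  0.7 -1.5]
shift units [ 5.83 -7.7   0.21] turn units [ 0.001  0.001 -0.409]
```

```bash

python3 -m inch '[[0,0,0,0.4,-0.5,0,1],[0,0,0,0.8,-1,0,1],[0,0,0,0.8,-1,0,1],[0,0,0,0.8,-1,0,1],[0,0,0,0.8,-1,0,1],[0,0,0,0.8,-1,0,1],[0,0,0,0.8,-1,0,1],[0,0,-0.02,0.6,-1,0,1]]' >/dev/null
python3 -m inch '[[0,0,-0.035,0,-0.2,0,1],[0,0,-0.035,0,0,0,1],[0,0,-0.035,0,0,0,1],[0,0,-0.035,0,0,0,1],[0,0,-0.035,0,0,0,1],[0,0,-0.035,0,0,0,1],[0,0,-0.035,0,0,0,1],[0,0,-0.035,0,0,0,1]]' >/dev/null
python3 -m inch '[[0,0,-0.035,0,0,0,1],[0,0,-0.035,0,0,0,1],[0,0,-0.035,0,0,0,1],[0,0,-0.005,0,0,0,1],[0,0,0,0,0,0,1],[0,0,0,0,0,0,1]]'
python3 - <<'E'
from h import *
save(['wrist'],'g'); held('g',(225,190,335,335)); rims('g',[(225,175,335,235)])
E
python3 go.py 472.9 -11.4 85 171
```

```text
clock: 15.22
eef_pos: [470.7, -12.1, 87.8]
tcp_rot: [-3.141, -0.001, 2.985]
contact_force: [-0.2, -0.1, -1.9]
opening: 0.491
grasp_force: 51.0
held ring [468.8 -12.7] 18.1 top z 110.7 tab 761 [443.5  -8.9] dir 171.4
rim 912 [473.  -10.8] 29.7
t 15.2667 pos [470.8 -12.1  88. ] rpy [-180.    -0.   171.1] open 0.486 gf 51.0 F [-0.3  0.2 -1.5]
shift units [-0.08  0.04  0.12] turn units [-0. -0.  0.]
```

View pics/g_wrist.png

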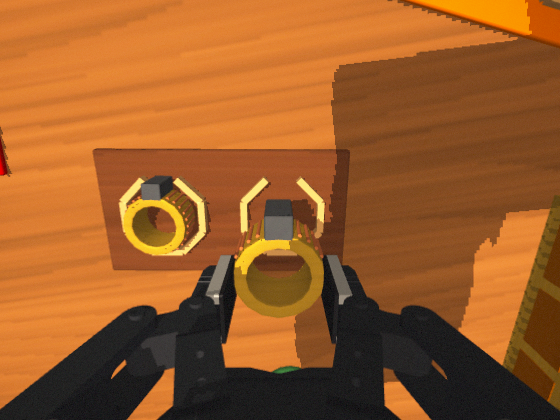

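The view shows collar A seated at (155,225) and collar B held at (279,272), with its tab lined up on the left well's opening.

```bash

python3 -m inch '[[0,0,0,-0.15,0.09,0.5,1],[0,0,0,0,0,0.9,1],[0,0,0,0,0,0.75,1],[0,0,0,0,0,0.5,1],[0,0,0,0,0,0.22,1],[0,0,0,0,0,0.08,1],[0,0,0,0,0,0,1],[0,0,0,0,0,0,1]]'
python3 -m inch '[[0,0,0,0,0,0.06,1],[0,0,0,0,0,0.05,1],[0,0,0,0,0,0,1]]'
```

```text
clock: 15.93
eef_pos: [475.7, -10.5, 15.2]
tcp_rot: [3.141, 0.001, 2.988]
contact_force: [-0.5, -0.1, -0.4]
opening: 0.488
grasp_force: 51.0
clock: 16.18
eef_pos: [475.5, -10.5, 12.2]
tcp_rot: [3.142, 0.001, 2.988]
contact_force: [0.4, 0.2, -1.0]
opening: 0.491
grasp_force: 51.0
```

```bash

python3 -m inch '[[0,0,0,0,0,0.04,1],[0,0,0,0,0,0.02,1],[0,0,0,0,0,0,1]]'
python3 -m inch '[[0,0,0,0,0,0,0.8],[0,0,0,0,0,0,0.4],[0,0,0,0,0,0,0.2],[0,0,0,0,0,0,0],[0,0,0,0,0,0,0],[0,0,0,0,0,0,0]]'
python3 -m inch '[[0,0,0,0,0,-0.3,0],[0,0,0,0,0,-0.9,0],[0,0,0,0,0,-1,0],[0,0,0,0,0,-1,0],[0,0,0,0,0,-0.8,0],[0,0,0,0,0,0,0]]'
python3 - <<'E'
from h import *
o=save(['wrist','side','scene'],'i')
f=o['wrist'];a=f['pixels'][100:310,20:420]; s=cv2.resize(o['side']['pixels'][280:420,110:290],(400,311))
s2=cv2.resize(o['scene']['pixels'][110:230,335:475],(380,326))
m=np.zeros((330,790,3),np.uint8); m[:311,:400]=s; m[:326,405:785]=s2
cv2.imwrite('pics/i_mix.png',cv2.cvtColor(np.vstack([np.pad(a,((0,0),(0,390),(0,0))),m]),cv2.COLOR_RGB2BGR))
C=cloud(f);hsv=cv2.cvtColor(f['pixels'],cv2.COLOR_RGB2HSV)
for c in [(458.5,-99.6),(473,-11)]:
    near=np.hypot(C[...,0]-c[0],C[...,1]-c[1])<34
    t=near&(hsv[...,1]>140)&(hsv[...,2]>110)&(hsv[...,0]>19)&(hsv[...,0]<33)&(C[...,2]>29)&(C[...,2]<42)
    print(t.sum(),circ(C[t][:,:2]),np.percentile(C[t][:,2],[20,50,80]).round(1))
E
```

```text
clock: 16.43
eef_pos: [475.5, -10.5, 11.1]
tcp_rot: [3.142, 0.001, 2.988]
contact_force: [-3.0, 0.2, 9.9]
opening: 0.489
grasp_force: 52.2
clock: 16.93
eef_pos: [475.2, -10.5, 10.3]
tcp_rot: [-3.142, -0.0, 2.988]
contact_force: [0.5, 0.1, -0.4]
opening: 1.006
grasp_force: 0.0
clock: 17.43
eef_pos: [477.6, -10.5, 114.4]
tcp_rot: [3.141, 0.006, 2.988]
contact_force: [-0.3, -0.2, 0.2]
opening: 1.004
grasp_force: 0.0
1076 (array([459.3, -99. ]), np.float64(18.4)) [33.6 34.1 34.7]
1082 (array([474. , -11.2]), np.float64(18.3)) [33.4 34.  34.6]
```

View pics/i_mix.png

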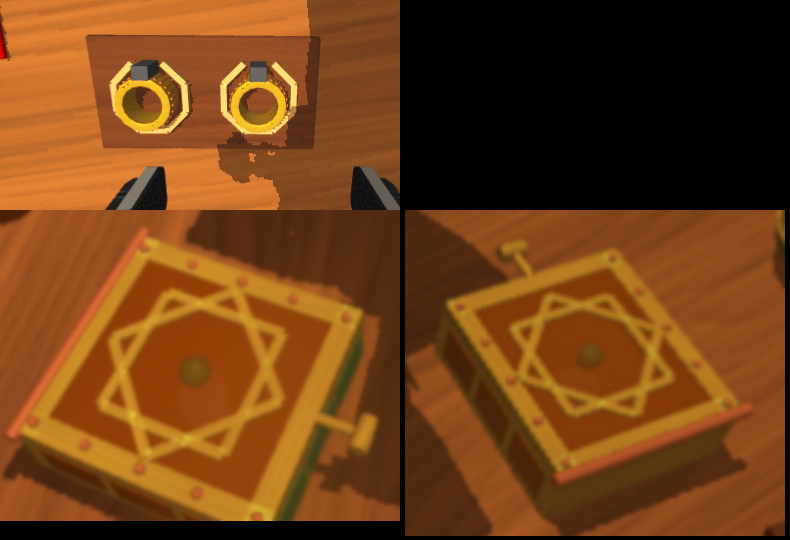

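Both collars are seated within about 1 mm, tabs in the openings and tops at z=34. The lower crops show the lantern, its pull at about (275,380) in side and (375,124) in scene. Moving over the pull.

```bash

python3 - <<'E'
from h import *
o1,d1=ray(load('i','scene'),[(375.5,124.4)]); o2,d2=ray(load('i','side'),[(274.3,380.4)])
A=np.c_[d1[0],-d2[0]]; s=np.linalg.lstsq(A,o2-o1,rcond=None)[0]; print((o1+d1[0]*s[0]).round(1),(o2+d2[0]*s[1]).round(1))
E
python3 -m inch '[[0,0,0,0.1,0.5,-0.4,0],[0,0,0,0.15,1,-0.6,0],[0,0,0,0.15,1,0,0],[0,0,0,0.15,1,0,0],[0,0,0,0.15,1,0,0],[0,0,0,0.15,1,0,0],[0,0,0,0.15,1,0,0],[0,0,0,0.15,1,0,0]]' >/dev/null
python3 -m inch '[[0,0,0.01,0.15,1,0,0],[0,0,0,0.15,1,0,0],[0,0,0,0.15,1,0,0],[0,0,0,0.15,1,0,0],[0,0,0,0.15,0.5,0,0],[0,0,0,0,0.2,0,0],[0,0,0,0,0,0,0],[0,0,0,0,0,0,0]]'
python3 - <<'E'
from h import *
save(['wrist'],'j')
E
python3 go.py 478 295 90 169.2
```

```text
[476.4 300.   66.1] [472.1 297.5  66.8]
clock: 18.92
eef_pos: [477.2, 297.2, 134.7]
tcp_rot: [-3.14, -0.001, 2.957]
contact_force: [-0.5, -0.7, -0.6]
opening: 1.0
grasp_force: 0.0
t 18.9667 pos [477.4 296.9 134.9] rpy [-179.9   -0.   169.4] open 1.004 gf 0.0 F [-0.1 -0.7  0. ]
shift units [-0.04 -0.07  1.8 ] turn units [-0.    -0.     0.001]
```

View pics/j_wrist.png

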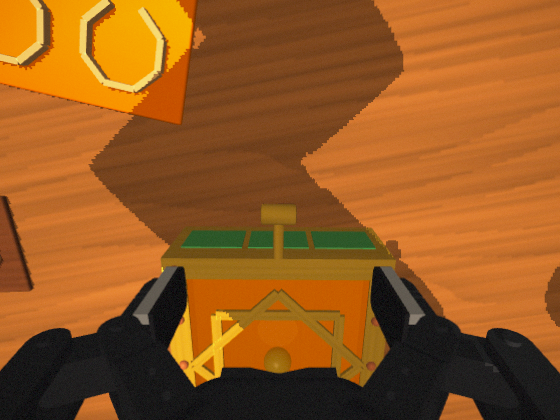

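The view shows the pull crossbar at (278,214), centred between the fingers and square to them.

```bash
python3 - <<'E'
from h import *
f=load('j','wrist');C=cloud(f)
S=C[195:232,255:305]; k=(S[...,2]>58)&(S[...,2]<80); q=S[k]
k2=np.argwhere(k)[:,::-1]+[255,195]
bar=k2[(k2[:,1]<224)]; print(len(bar),bar.min(0),bar.max(0),bar.mean(0))
print(plane(f,[bar.mean(0),(bar[:,0].min(),bar.mean(0)[1]),(bar[:,0].max(),bar.mean(0)[1])],70).round(1), C[213,278].round(1),C[208,278].round(1),C[220,270].round(1))
E
```

```text
708 [261 204] [296 223] [278.36158192 213.54237288]
[[473.7 296.8  70. ]
 [471.4 284.4  70. ]
 [476.  309.4  70. ]] [472.6 296.7  71.8] [469.4 297.3  70.3] [476.6 290.2  72.5]
```

```bash

python3 -m inch '[[0,0,0,0.09,0,0.5,0],[0,0,0,0,0,0.9,0],[0,0,0,0,0,0.9,0],[0,0,0,0,0,0.8,0],[0,0,0,0,0,0.5,0],[0,0,0,0,0,0.2,0],[0,0,0,0,0,0,0],[0,0,0,0,0,0,0]]'
python3 -m inch '[[0,0,0,0,0,0,1],[0,0,0,0,0,0,1],[0,0,0,0,0,0,1],[0,0,0,0,0,0,1],[0,0,0,0,0,0,1],[0,0,0,0,0,0,1],[0,0,0,0,0,0,1],[0,0,0,0,0,0,1]]' 60
python3 go.py 475 297 40 169.2
```

```text
clock: 19.63
eef_pos: [475.9, 298.4, 40.9]
tcp_rot: [3.141, 0.0, 2.956]
contact_force: [0.1, 0.9, 0.2]
opening: 0.999
grasp_force: 0.0
clock: 20.3
eef_pos: [475.3, 297.2, 41.1]
tcp_rot: [-3.139, -0.0, 2.958]
contact_force: [-2.1, -8.9, 11.7]
opening: 0.289
grasp_force: 58.8
t 20.3 pos [475.3 297.2  41.1] rpy [-179.9   -0.   169.5] open 0.289 gf 58.8 F [-2.1 -8.9 11.7]
shift units [ 0.01 -0.01  0.04] turn units [-0.001 -0.     0.002]
```

```bash

python3 -m inch '[[0,0,0,-0.01,0,-0.37,1],[0,0,0,-0.02,0,-0.37,1],[0,0,0,-0.04,0,-0.37,1],[0,0,0,-0.05,0,-0.37,1],[0,0,0,-0.07,0,-0.36,1],[0,0,0,-0.08,0,-0.36,1],[0,0,0,-0.09,0,-0.36,1],[0,0,0,-0.11,0,-0.35,1]]'
python3 go.py 490 294 113 169.4
```

```text
clock: 20.97
eef_pos: [487.1, 295.0, 112.9]
tcp_rot: [-3.139, 0.0, 2.957]
contact_force: [4.9, -5.9, -6.0]
opening: 0.286
grasp_force: 59.1
t 20.9667 pos [487.1 295.  112.9] rpy [-179.9    0.   169.4] open 0.286 gf 59.1 F [ 4.9 -5.9 -6. ]
shift units [-0.12 -0.02 -0.  ] turn units [-0.001  0.     0.   ]
```

```bash

python3 -m inch '[[0,0,0,-0.12,0,-0.35,1],[0,0,0,-0.13,0,-0.34,1],[0,0,0,-0.15,0,-0.34,1],[0,0,0,-0.16,0,-0.33,1],[0,0,0,-0.17,0,-0.33,1],[0,0,0,-0.19,0,-0.32,1],[0,0,0,-0.2,0,-0.31,1],[0,0,0,-0.21,0,-0.3,1]]'
python3 -m inch '[[0,0,0,-0.22,0,-0.29,1],[0,0,0,-0.23,0,-0.28,1],[0,0,0,-0.24,0,-0.27,1],[0,0,0,-0.24,0,-0.26,1],[0,0,0,0,0,0,1],[0,0,0,0,0,0,1],[0,0,0,0,0,0,1],[0,0,0,0,0,0,1]]'
python3 - <<'E'
from h import *
o=save(['wrist','side','scene'],'k')
# panel plane tilt from depth: panel colour region above z=75 inside lantern footprint
for n in('side','scene'):
    f=o[n];C=cloud(f)
    e=np.array([np.cos(np.radians(-10.7)),np.sin(np.radians(-10.7))]); g=np.array([-e[1],e[0]])
    rel=C[...,:2]-np.array([711,250.7]); s=-(rel@e); t=rel@g
    m=(abs(t)<85)&(s>15)&(s<150)&(C[...,2]>70)&(abs(C[...,2]-65-s)<40)
    a=np.polyfit(s[m],C[...,2][m],1); print(n,m.sum(),'slope deg',np.degrees(np.arctan(a[0])).round(1),a.round(2))
q=np.hstack([o['scene']['pixels'][60:260,300:560],o['side']['pixels'][220:420,60:320]])
cv2.imwrite('pics/k.png',cv2.cvtColor(q,cv2.COLOR_RGB2BGR))
E
python3 go.py 543 284 207 169.4
```

```text
clock: 21.63
eef_pos: [519.5, 288.7, 177.9]
tcp_rot: [-3.138, -0.001, 2.957]
contact_force: [5.2, -5.5, -9.7]
opening: 0.284
grasp_force: 59.3
clock: 22.3
eef_pos: [541.9, 284.3, 204.7]
tcp_rot: [-3.138, -0.002, 2.957]
contact_force: [2.7, -5.7, -6.7]
opening: 0.286
grasp_force: 59.7
side 3279 slope deg 43.5 [ 0.95 62.92]
scene 5721 slope deg 43.5 [ 0.95 64.05]
t 22.45 pos [541.9 284.3 204.7] rpy [-1.798e+02 -1.000e-01  1.694e+02] open 0.289 gf 59.7 F [ 3.8 -5.7 -7.5]
shift units [-0.05 -0.01 -0.09] turn units [-0.001 -0.     0.   ]
```

View pics/k.png

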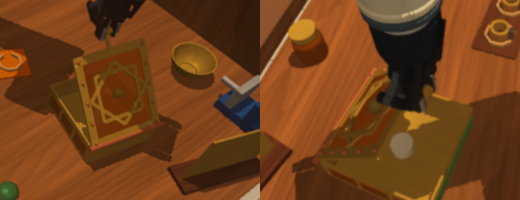

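The panel stands open and held by the fingers, at about 44° (both views give 43.5°, and the arc height gives 164/235, or 44°). I'll let it settle and hand in.

```bash

python3 -m inch '[[0,0,0,-0.02,0,-0.03,1],[0,0,0,0,0,0,1],[0,0,0,0,0,0,1],[0,0,0,0,0,0,1],[0,0,0,0,0,0,1],[0,0,0,0,0,0,1]]'
python3 -c "
from rig import r
print(r.sign_off())"
```

```text
clock: 22.95
eef_pos: [542.5, 284.2, 205.3]
tcp_rot: [-3.138, -0.001, 2.957]
contact_force: [4.1, -5.3, -8.3]
opening: 0.288
grasp_force: 59.6
the job is handed in; nothing more can be done
None
```

I handed the job in at about 23 s, and the sign-off returned no verdict: both collars sit in the cedar tray's wells with their tabs in the open sides, and the gripper is holding the star panel still at about 44°.

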